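# Unlatch and open the vial store's hatch

### The arm

A 7-joint arm with a two-finger parallel gripper is mounted at the origin on the work surface. World frame = base frame: x ahead of the robot, y to its left, z up, the work surface at z = 0. Lengths are in mm, angles in rad, forces in N, time in s.
With the tool pointing down it reaches from about 375 to 925 mm from the base axis. Payload 3.1 kg.
Tool frame: the origin (TCP) lies at the very end of the fingers, on their centre line; the grasp point (between the pads) lies arm.grip_point_offset behind it (arm.grip_point_offset is the distance from the TCP to the grasp point, in mm); z points along the fingers, y is the direction in which the jaws open and shut (so a half turn about z gives the same grasp; the last joint's range is limited). The gripper opens to 85 mm and grips with 20 to 120 N. Pads are 22 mm wide; open, the fingers measure 114 mm over their backs; the gripper's body (76 mm by 85 mm) begins 54 mm behind the grasp point. The pads swing forward as they close: fully open they stand 13 mm farther back than shut.
Start: joints at [1.136, 0.383, 0.044, 1.598, -0.018, 1.161, -0.05], TCP at [214.824, -613.477, 231.269] pointing down, gripper open.
Joint ranges: [-2.61, 2.61], [-0.41, 2.15], [-1.48, 1.57], [0, 2.5], [-1.57, 4.71], [0.05, 1.97], [-2.85, 2.85]. Speed limits (rad/s): [2.79, 2.79, 3.14, 3.14, 3.14, 3.14, 3.14].

### API

Orientations are given as a unit quaternion [w, x, y, z].
In Python, from workcell import arm, effector, solver, status, viewer, workorder gives the robot as it stands. Calls block until the motion is done:
- arm.move_ptp(position, orientation): joint-space move of the TCP to a pose.
- arm.movel(position, rate=150, rotation=None): straight line of the TCP; rotation=None keeps the orientation; rate is the mean speed in mm/s.
- arm.goto_joints(angles): joint-space move.
- effector.move_gripper(opening): finger opening in mm; the grip force is fixed at half the most; returns when the fingers have stopped.
- arm.dwell(seconds).
- solver.inverse_kinematics(position, orientation): joint angles nearest the present ones, or None.
- status.read_state(): the state.
- viewer.snapshot(name): name is "side" or "top" or "wrist"; returns the picture (480x640x3 uint8, blue, green, red); there is no depth.
- viewer.camera_model(name): a dict with "camera_matrix" (3x3 intrinsics, pixels), "camera_from_world" (4x4, takes a point from world to camera coordinates); the wrist camera has in their place "tool_from_camera" (4x4, takes a point from camera to tool coordinates, whose origin is the TCP and whose axes are the flange's). Camera axes: x right, y down, z forward; pixel columns grow to the right and rows downward; lengths in mm; the calibration is good to about 2 mm. A picture is of the moment at which its call begins: read the wrist's pose just before it. camera_model takes no time and is no camera call.
A pose or a line that the arm cannot do raises arm.PlanningError and nothing moves.
- workorder.hand_in(): hands the job in, once; it reports no verdict.
Trained networks look in the newest picture that a camera, given by its name, has taken for a name from the list of things; names that differ only in an ending like _2 or _b are one class to them, and where a whole thing is asked for, a point or a joint stands for the part that bears it (a point fixed in the world has none). Each returns a list of dicts, best first, with "confidence" (0 to 1); they miss things now and then, are a little off and sometimes report something else, mostly with a low value. They report only what shows in the picture. A call takes as long as a camera call.
- viewer.find_in(query, camera): "centre" ([column, row] in pixels, amid what is visible of it).
- viewer.mark_of(query, camera): "centre" ([column, row] in pixels: a listed point, or the origin of a listed thing).
The state is a dict: "time": time; "joints": joint angles; "dq": joint speeds; "joint_efforts": joint torques, N m; "position": TCP position; "ee_rot": TCP orientation; "wrist_force": force on the tool from outside, world axes, zero at the start; "moment": the same for the moment, N m; "grip_width": finger opening in mm.
Only numpy, scipy, OpenCV 4.12 (cv2) and the standard library are available. Lean on these libraries where they do the work, as an engineer would, in place of code of your own. Each camera call takes 0.05 s, during which the arm holds its last target.

### The job

Open the vial store: gently press the round release button on its hatch so that the T-handle pops out, turn the handle clockwise only until you feel it come up against its stop, without forcing it, and then slide the hatch fully open. Leave the handle out, let go, and do not disturb the other things on the bench.

Things in the scene. Friction and masses are not known exactly. Their poses are not given: they have to be found in the camera images.
- cabinet: vial store: low white cabinet, 270 (x) by 400 (y) by 100 mm high, fixed to the bench. Origin: centre of its underside; x points away from the robot, y left, z up, turned by its yaw (up to 15 degrees). The hatch on top slides along the cabinet's -y over the closed deck, between two rails (tops 112 mm up). The 60 mm wide ledge beyond the hatch (+x side), 100 mm up, carries two loose vials.
- hatch (a joint): how far the hatch has slid open, m: 0 closed, 0.110 fully open at its end stop, along the cabinet's -y. About 3 N of friction; it stays where it is left. While latched it moves only a few mm. It is best slid by the turned handle.
- hatch_edge (a point): middle of the top of the hatch's +y edge. The hatch is a white plate 180 (x) by 220 (y) by 12 mm thick, its top 114 mm above the bench. It carries the black housing of the T-handle and the button.
- button: round grey push button, 23 mm across, on the hatch, 80 mm from the handle's axis towards the cabinet's +y. Origin: centre of its underside; its top is 14 mm higher (130 mm above the bench), 12 mm proud of its collar. Pressed straight down it travels 9 mm and frees the handle at about 4 mm; about 4 N to overcome the catch, 5.5 N at the hard bottom; it springs back. More than 25 N breaks it.
- handle_grip (a point): centre of the T-handle's grip bar, on the turning axis; turns and rises with the bar, its y axis along the bar. Bar: plain aluminium, 80 long, 14 wide, 14 mm high. Locked, it lies along the cabinet's y, sunk 1.5 mm below the rim of its housing, and cannot be gripped or turned. Popped out, its centre is about 150 mm above the bench, its underside 10 mm above the rim: pinch it across its width from above.
- housing_top (a point): centre of the mouth of the black housing on the hatch, on the handle's axis: 32 (x) by 98 (y) mm outside, its rim 18 mm above the hatch (132 mm above the bench), with a slot 20 by 86 mm in which the locked bar lies.
- handle_out (a joint): how far the handle has popped out, m: 0 sunk, 0.026 fully out. Its spring (about 3 to 6 N) pushes it out once the button is pressed; the catch then keeps it from being pushed right back in.
- handle_turn (a joint): turn of the handle, rad: 0 locked, growing clockwise seen from above. About 0.10 N m of friction; it stays where left. A hidden springy stop (about 6 N m per rad) ends the turn; it was set by hand and differs each time, anywhere from 0.60 to 1.40 rad (34 to 80 degrees). The latch frees the hatch only within about 0.1 rad of the stop.
- tee: the moving T-handle with its hidden latch pin. Origin: on the turning axis, 9.5 mm below the centre of the grip bar. More than 20 N between it and the cabinet's parts (slot, latch keeper, stop) damages the latch: that is 0.56 N m against the stop (which acts 28 mm off the axis), 0.66 N m at the wrist with friction, or 20 N of pull on the hatch while still locked.
- vial_a: bystander: sample vial, 22 mm across, 48 mm high, on the cabinet's far ledge
- vial_b: bystander: another such vial on the far ledge
- vial_rack: bystander: white vial rack, 75 by 190 mm, 59 mm high with its vials, on the right
- solvent: bystander: amber bottle, 72 mm across, 170 mm high, on the right
- tip_box: bystander: grey box with clear lid, 85 by 120 by 75 mm, on the left
- jar: bystander: glass jar, 60 mm across, 80 mm high, on the left
- beaker: bystander: beaker, 70 mm across, 90 mm high, on the left

How it is judged:
By the outcome, as a careful person would: the job done as asked, in the order asked, and still so for the second after the job is handed in, with the robot touching nothing.
It also fails if it takes over 72 s, if anything falls off the work surface, if the arm or the gripper's body presses on something with over 40 N, if the wrist force passes 120 N, or if a joint passes its speed limit or range.

## Working session

There is one attempt and no reset: what is moved stays moved. The work goes in short steps, each a Python script; the robot and the scene stay as the last script left them, time stands still between calls to the robot, and variables do not carry over. Pictures are saved under pics/ and viewed, and the job is handed in when it is done.

```bash
ls; mkdir -p pics; python3 - <<'E'
from workcell import arm, effector, solver, status, viewer, workorder
import cv2,numpy as np
print(status.read_state(), arm.grip_point_offset)
for n in ("top","side","wrist"):
    cv2.imwrite(f"pics/a_{n}.png",viewer.snapshot(n)); m=viewer.camera_model(n); print(n,{k:np.round(v,3).tolist() for k,v in m.items() if hasattr(v,'__len__')})
    if n!="wrist":
        for q in("button","housing_top","handle_grip","hatch_edge","cabinet","vial_a"):
            print(q,[(np.round(d["centre"],1).tolist(),round(d["confidence"],2)) for d in viewer.mark_of(q,n)[:3]])
E
```

```text
pics
{'time': 0.0, 'joints': array([ 1.13622614,  0.38384845,  0.04385524,  1.59960851, -0.01791468,
        1.1612014 , -0.04991775]), 'dq': array([-1.60927468e-04, -5.27031036e-04, -8.73764961e-05, -1.47882940e-04,
        1.58436000e-04, -1.83375302e-04, -8.03225846e-04]), 'joint_efforts': array([-5.84254722e-04, -4.33460855e+01,  1.02421314e+00, -2.49511045e+01,
        1.05377435e-02,  1.13067019e-02,  1.24999224e-05]), 'position': array([ 214.45335447, -612.58555493,  229.86281199]), 'ee_rot': array([-1.30411806e-03,  9.85852812e-01,  1.67608019e-01, -2.92065771e-04]), 'wrist_force': array([ 0.22524196, -0.20350182,  0.2853974 ]), 'moment': array([ 0.0163105 , -0.01947592,  0.00917951]), 'grip_width': 85.48597709366487} 18.700000000000003
top {'camera_matrix': [[490.108, 0.0, 311.973], [0.0, 490.108, 245.672], [0.0, 0.0, 1.0]], 'camera_from_world': [[-0.005, -1.0, 0.019, -6.149], [-0.998, 0.004, -0.062, 525.244], [0.062, -0.019, -0.998, 1302.185], [0.0, 0.0, 0.0, 1.0]]}
button [([259.7, 221.8], 0.47)]
housing_top [([171.4, 189.1], 0.74), ([294.3, 227.3], 0.67)]
handle_grip [([2
[... 185 characters left out ...]
 0.55)]
side {'camera_matrix': [[597.238, 0.0, 324.974], [0.0, 597.238, 253.878], [0.0, 0.0, 1.0]], 'camera_from_world': [[-0.903, -0.43, -0.022, 493.949], [-0.204, 0.472, -0.858, 214.211], [0.379, -0.77, -0.513, 1231.614], [0.0, 0.0, 0.0, 1.0]]}
button [([283.4, 281.2], 0.43)]
housing_top [([307.2, 256.4], 0.66)]
handle_grip [([310.8, 262.4], 0.56)]
hatch_edge [([274.3, 291.9], 0.91)]
cabinet [([225.2, 427.3], 0.3)]
vial_a [([305.7, 227.3], 0.59), ([254.7, 264.6], 0.44)]
wrist {'camera_matrix': [[334.986, 0.0, 319.201], [0.0, 334.986, 241.321], [0.0, 0.0, 1.0]], 'tool_from_camera': [[0.0, -0.947, -0.322, 83.78], [1.0, 0.0, -0.0, -0.654], [0.0, -0.322, 0.947, -143.67], [0.0, 0.0, 0.0, 1.0]]}
```

View pics/a_top.png

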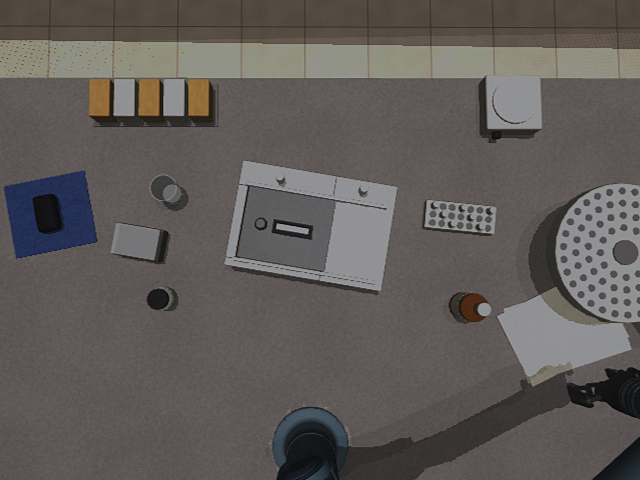

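View pics/a_side.png

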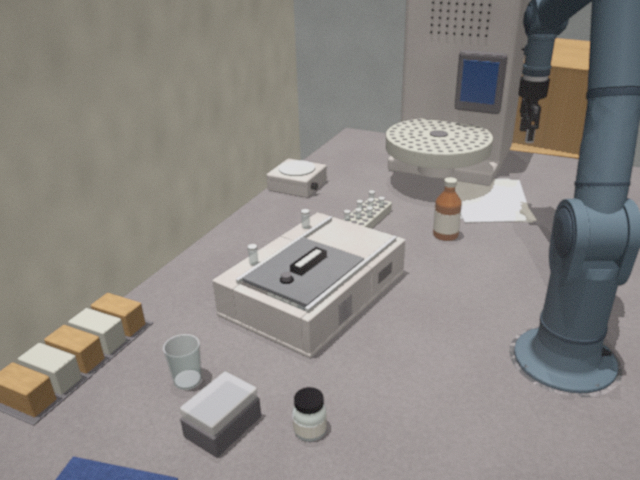

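The top view shows the housing at about (293,229), the button at (261,224) and the vials at (281,180) and (363,190). The second `housing_top` hit, at (171,189), is the beaker, so I'm dropping it. Next I'll compute world positions from both cameras.

```bash
cat > h.py <<'E'
from workcell import arm, effector, solver, status, viewer, workorder
import cv2,numpy as np
from scipy.spatial.transform import Rotation as R
def T_cam(n):
    m=viewer.camera_model(n); K=np.array(m["camera_matrix"])
    if n=="wrist":
        s=status.read_state(); T=np.eye(4); T[:3,:3]=R.from_quat(s["ee_rot"],scalar_first=True).as_matrix(); T[:3,3]=s["position"]
        return K,np.linalg.inv(T@np.array(m["tool_from_camera"]))
    return K,np.array(m["camera_from_world"])
def at_z(px,z,K,C):
    d=C[:3,:3].T@np.linalg.inv(K)@np.array([px[0],px[1],1.]); o=-C[:3,:3].T@C[:3,3]
    return o+d*(z-o[2])/d[2]
def proj(p,K,C):
    c=C[:3,:3]@np.array(p)+C[:3,3]; u=K@c; return u[:2]/u[2]
def down(jaw_deg):
    # tool z down, tool y (jaw) at angle jaw_deg from world +x (in plane)
    a=np.radians(jaw_deg); y=np.array([np.cos(a),np.sin(a),0]); z=np.array([0,0,-1.]); x=np.cross(y,z)
    return R.from_matrix(np.c_[x,y,z]).as_quat(scalar_first=True)
def look(n,name,qs):
    s=T_cam(n); cv2.imwrite(f"pics/{name}.png",viewer.snapshot(n)); out={}
    for q,z in qs.items():
        for d in viewer.mark_of(q,n)[:3]:
            p=at_z(d["centre"],z,*s); print(n,q,np.round(d["centre"],1),round(d["confidence"],2),np.round(p,1)); out.setdefault(q,p)
    return out
E
python3 - <<'E'
from h import *
Q=dict(button=116,housing_top=132,handle_grip=123.5,hatch_edge=114,vial_a=100)
look("top","b_top",Q);look("side","b_side",Q)
for a in (80,-100,-90):
  print(a,solver.inverse_kinematics([560,60,420],down(a)))
  print(a,solver.inverse_kinematics([560,60,420],down(a+90)))
E
```

```text
top button [260.2 228. ] 0.5 [563.6 121.9 116. ]
top housing_top [291.9 225.2] 0.67 [568.6  42.8 132. ]
top housing_top [145.4 243.8] 0.43 [524.2 400.  132. ]
top handle_grip [294.7 231.9] 0.68 [552.9  36.1 123.5]
top hatch_edge [243.5 218.8] 0.76 [586.9 163.7 114. ]
top vial_a [282.  178.7] 0.5 [690.6  68.3 100. ]
top vial_a [361.6 191. ] 0.39 [ 658.8 -133.8  100. ]
top vial_a [456.1 305.4] 0.33 [ 368.1 -368.6  100. ]
side button [287.  276.3] 0.52 [582.9 112.5 116. ]
side housing_top [308.1 258.3] 0.72 [562.3  49.7 132. ]
side handle_grip [310.7 260.6] 0.64 [559.   43.9 123.5]
side hatch_edge [274.1 289.3] 0.86 [585.4 165.4 114. ]
side vial_a [252.8 264.8] 0.68 [691.7  79.9 100. ]
side vial_a [303.4 227.4] 0.67 [ 667.2 -128.3  100. ]
side vial_a [274.1 290.9] 0.42 [593.4 153.1 100. ]
80 [ 0.51665617  0.18962212 -0.80327818  1.51169017  0.13642467  1.49809701
  1.10871072]
80 [ 0.81969534  0.31759009 -1.24012578  1.5014318   0.30002552  1.53548603
  2.55178332]
-100 [ 0.44723052  0.17555424 -0.71760046  1.51444957  0.11543734  1.49480162
 -2.01683698]
-100 [ 0.44905321  0.17588986 -0.71981924  1.51437549  0.11595109  1.49487856
 -0.44643303]
-90 [ 0.45293333  0.17660988 -0.72454755  1.51421808  0.1170509   1.49504391
 -1.84353645]
-90 [ 0.45459901  0.17692131 -0.72657944  1.51415062  0.11752561  1.49511554
 -0.27310272]
```

```bash
python3 - <<'E'
from h import *
p=status.read_state()["position"]
arm.movel([p[0],p[1],380],rate=250)
arm.move_ptp([563,70,330],down(-9))
s=status.read_state();print(s["time"],s["joints"],s["position"],s["wrist_force"])
Q=dict(button=116,housing_top=132,handle_grip=123.5,hatch_edge=114,vial_a=100)
look("wrist","c_w",Q)
E
```

```text
4.8 [ 0.48247728  0.23765116 -0.78599757  1.64660101  0.17282897  1.3292009
 -0.49097429] [563.40490546  68.26796608 329.86102627] [-0.2658917  -0.23767303  0.5304762 ]
wrist button [324.8 157.4] 0.96 [578.2 120.8 116. ]
wrist housing_top [325.2 236. ] 0.65 [565.9  41.1 132. ]
wrist handle_grip [324.3 232.3] 0.8 [565.3  42.7 123.5]
wrist handle_grip [324.5 154.4] 0.52 [578.3 124.4 123.5]
wrist hatch_edge [328.5 112.1] 0.97 [588.6 163.7 114. ]
wrist vial_a [434.9 183.4] 0.93 [694.9  72.  100. ]
wrist vial_a [422.3 342.5] 0.59 [ 668.3 -135.   100. ]
```

View pics/c_w.png

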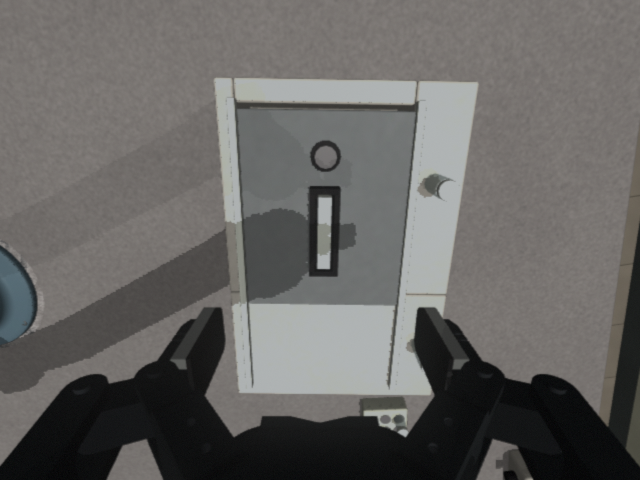

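The wrist view shows the button ring at (325,156), the housing from (309,186) to (339,276), and the bar almost vertical in the image. I'll refine the yaw and position from the bar's outline.

```bash
python3 - <<'E'
from h import *
S=T_cam("wrist"); im=viewer.snapshot("wrist"); g=cv2.cvtColor(im,cv2.COLOR_BGR2GRAY)
print(g[180:285:8,324]); print(g[231,300:350:2]); print(g[156,300:350:2])
print(g[135:180:2,325])
# housing: dark
m=(g<50).astype(np.uint8); m[:175]=0;m[290:]=0;m[:,:300]=0;m[:,350:]=0
c=max(cv2.findContours(m,cv2.RETR_EXTERNAL,cv2.CHAIN_APPROX_NONE)[0],key=cv2.contourArea)
r=cv2.minAreaRect(c);print("housing",r)
B=[at_z(p,132,*S)[:2] for p in cv2.boxPoints(r)];print(np.round(B,1).tolist(),np.mean(B,0))
E=[np.linalg.norm(B[i]-B[(i+1)%4]) for i in range(4)];print(E)
m=np.zeros_like(g); m[186:277,309:340]=(g[186:277,309:340]>75)
c=max(cv2.findContours(m,cv2.RETR_EXTERNAL,cv2.CHAIN_APPROX_NONE)[0],key=cv2.contourArea)
r=cv2.minAreaRect(c);print("bar",r)
B=np.array([at_z(p,130.5,*S)[:2] for p in cv2.boxPoints(r)]);print(np.round(B,1).tolist(),B.mean(0))
for i in range(4):
    d=B[(i+1)%4]-B[i];print(np.linalg.norm(d),np.degrees(np.arctan2(-d[0],d[1])))
cv2.imwrite("pics/d_z.png",cv2.resize(im[130:290,260:400],None,fx=3.5,fy=3.5,interpolation=cv2.INTER_NEAREST))
E
```

```text
[107  32  61 176 176 176 138 136 136 135 176 175  40 112]
[ 77  77  77  74  68  34  29  30  30 103 137 137 138 138 138 129  41  30
  30  33  66  76  76  75  75]
[106 107 107 107 108  93  39  41 103 115 115 116 116 117 115 116 115 115
 102  43  53 111 114 115 114]
[115 115 115 105  43  42  76 117 117 116 115 115 116 115 114 107 103  94
  41  89 108 108 108]
housing ((325.0, 231.5), (89.0, 30.0), 90.0)
[[558.3, 97.0], [588.5, 92.2], [574.9, -6.5], [541.8, -1.2]] [565.87584677  45.37421863]
[np.float64(30.63668926181603), np.float64(99.57340580769187), np.float64(33.51567412987087), np.float64(99.54691713890166)]
bar ((324.4639892578125, 233.01722717285156), (14.140602111816406, 72.22062683105469), 1.023030161857605)
[[550.5, 5.4], [564.7, 85.4], [579.2, 82.9], [566.0, 2.6]] [565.09369217  44.06524419]
81.30593485074351 -10.107341010417864
14.645849504102031 -100.07656876762105
81.33819742457543 170.67364970344352
15.754531591255622 79.83141409259304
```

View pics/d_z.png

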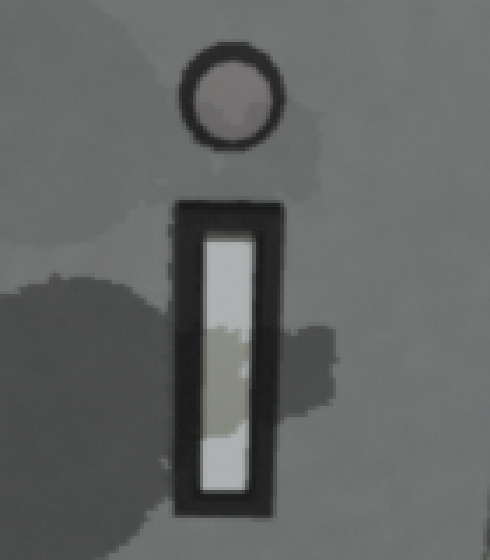

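```bash
python3 - <<'E'
from h import *
q=down(-9.7); b=[578.5,122]
effector.move_gripper(0)
arm.move_ptp([*b,180],q)
arm.movel([*b,140],rate=100)
arm.dwell(.2); s=status.read_state(); f0=s["wrist_force"]; print(s["time"],s["position"],f0,s["grip_width"])
z=134
while z>121:
    arm.movel([*b,z],rate=20); s=status.read_state(); f=s["wrist_force"]-f0
    print(z,np.round(s["position"],1),np.round(f,1))
    if f[2]>7: break
    z-=1
arm.dwell(.1);s=status.read_state();print(s["wrist_force"]-f0)
arm.movel([*b,150],rate=60)
print(status.read_state()["time"],status.read_state()["wrist_force"])
cv2.imwrite("pics/e_side.png",viewer.snapshot("side")[180:330,200:420].repeat(3,0).repeat(3,1))
cv2.imwrite("pics/e_w.png",viewer.snapshot("wrist"))
E
```

```text
7.35 [579.15013917 122.28665145 140.87661488] [ 0.00395961 -0.96152457  0.15217943] 0.15114038183463196
134 [578.3 121.9 133.7] [-0.2  0.6 -0.2]
133 [578.5 122.  133. ] [ 0.8  1.2 -0.4]
132 [578.4 122.  131.9] [-0.6  1.8  0.3]
131 [578.4 122.  130.9] [ 0.5  1.  -0.4]
130 [578.7 122.1 130.2] [0.4 1.5 1.3]
129 [578.7 122.1 129.4] [-1.4  1.4  3.1]
128 [578.7 122.1 128.3] [-1.3  0.2  3.8]
127 [578.7 122.1 126.9] [-0.4  2.2  2. ]
126 [578.7 122.1 126. ] [0.1 0.1 3.2]
125 [578.7 122.1 125.1] [0.7 1.2 3. ]
124 [578.7 122.1 124.1] [0.  1.6 3.8]
123 [578.7 122.1 123.1] [0.5 1.3 5. ]
122 [578.7 122.1 122.1] [0.5 1.  4.6]
[0.31977139 1.00846855 4.06342538]
11.5167 [-0.84813061 -1.26250925  0.11167405]
```

View pics/e_side.png

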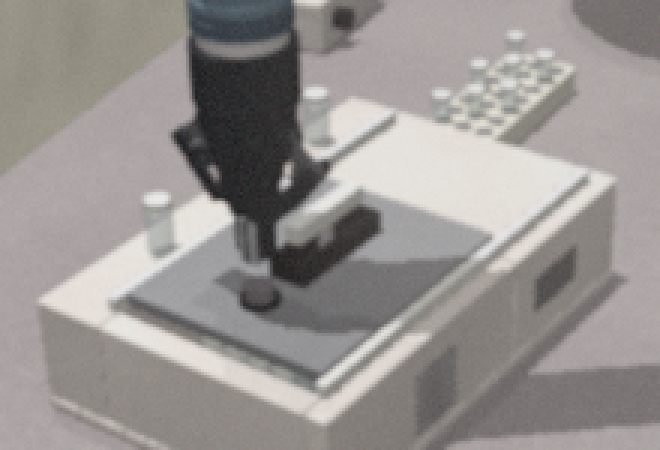

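View pics/e_w.png

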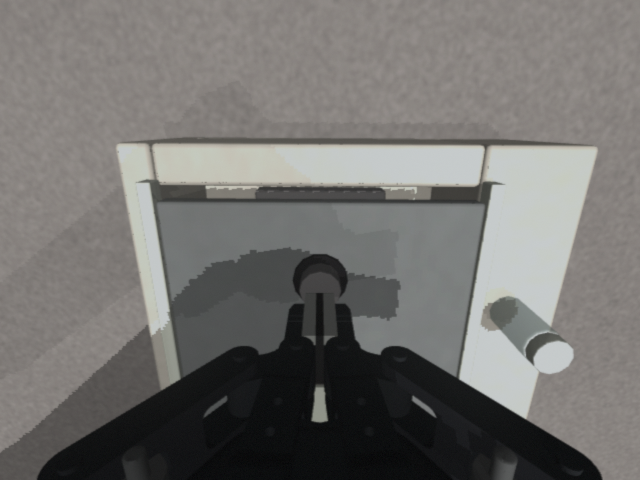

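The handle has popped out: the side view shows the bar standing above the housing. The peak press force was about 5 N. Next I'll re-measure the raised bar.

```bash
python3 - <<'E'
from h import *
q=down(-9.7)
arm.movel([578.5,122,200],rate=150)
arm.move_ptp([565,70,300],q)
effector.move_gripper(50)
Q=dict(handle_grip=150,housing_top=132,button=116)
look("wrist","f_w",Q)
S=T_cam("wrist");im=viewer.snapshot("wrist"); g=cv2.cvtColor(im,cv2.COLOR_BGR2GRAY)
np.save("f.npy",g);np.savez("fS.npz",K=S[0],C=S[1])
cv2.imwrite("pics/f_z.png",cv2.resize(im[120:320,240:420],None,fx=3,fy=3,interpolation=cv2.INTER_NEAREST))
print(status.read_state()["time"],status.read_state()["position"])
E
```

```text
wrist handle_grip [324.9 249.5] 0.87 [566.3  45.6 150. ]
wrist housing_top [321.9 246.4] 0.98 [563.2  42.8 132. ]
13.4083 [565.0502107   70.00638048 300.09538238]
```

View pics/f_z.png

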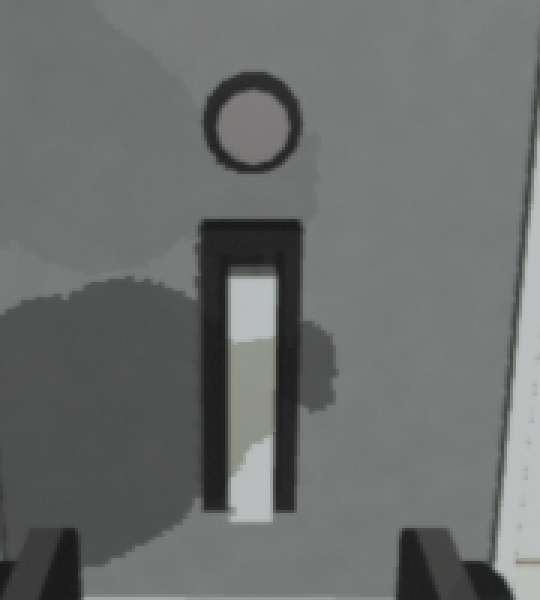

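```bash
python3 - <<'E'
from h import *
g=np.load("f.npy");Z=np.load("fS.npz");S=(Z["K"],Z["C"])
m=np.zeros_like(g);sl=(slice(211,300),slice(308,340));m[sl]=(g[sl]>125)
pts=[]
def edges(r):
    row=cv2.resize(g[r:r+1,300:346].astype(float),None,fx=10,fy=1,interpolation=cv2.INTER_LINEAR)[0]
    mid=(row.max()+30)/2; on=np.where(row[80:400]>mid)[0]+80; return 300-.45+on[0]/10,300-.45+on[-1]/10
for r in (216,226,236,246,256,266,276,284):
    a,b=edges(r);A=at_z((a,r),157,*S);B=at_z((b,r),157,*S);M=(A+B)/2;pts.append(M[:2]);print(r,round(a,1),round(b,1),round(np.linalg.norm(A-B),1),np.round(M[:2],1))
pts=np.array(pts);k=np.polyfit(pts[:,1],pts[:,0],1);print("yaw",-np.degrees(np.arctan(k[0])),"x@y=44",np.polyval(k,44))
print(g[206:218,324],g[286:300,324]);print(at_z((324,211.5),157,*S),at_z((324,294),157,*S))
E
```

```text
216 315.7 331.8 14.2 [571.   79.1]
226 315.7 331.6 14.2 [569.4  70.1]
236 315.7 331.4 14.2 [567.8  60.9]
246 315.7 331.4 14.4 [566.2  51.4]
256 315.7 339.4 21.9 [568.2  41.2]
266 316.0 330.8 13.7 [562.9  32. ]
276 316.2 339.4 21.8 [565.2  21.3]
284 315.7 339.4 22.5 [563.7  13.2]
yaw -5.957049497403219 x@y=44 566.5630178852379
[ 32  36  52  79  82  96 147 184 188 187 187 187] [188 188 188 188 188 188 187 177 139 122 120 120 120 121]
[571.87746036  83.07371908 157.        ] [558.63079615   3.32577089 157.        ]
```

```bash
python3 - <<'E'
from h import *
q=down(-9.75); c=[564.8,43.5]
arm.move_ptp([*c,200],q)
arm.movel([*c,137],rate=80)
arm.dwell(.2); s=status.read_state(); f0=s["wrist_force"];m0=s["moment"]; print(s["time"],s["position"],f0,m0)
for w in (24,20,18,17,16,15,14):
    effector.move_gripper(w); s=status.read_state()
    print(w,round(s["grip_width"],1),np.round(s["wrist_force"]-f0,1),np.round(s["moment"]-m0,2),s["time"])
cv2.imwrite("pics/g_side.png",viewer.snapshot("side")[180:330,200:420].repeat(3,0).repeat(3,1))
E
```

```text
15.0333 [565.35161526  43.59972368 137.69714903] [ 0.37625645  0.04037701 -0.11439414] [ 0.00691308 -0.00289684  0.02689136]
24 24.0 [-1.4 -0.7 -0.3] [ 0.01  0.02 -0.05] 15.4
20 19.9 [-1.   0.1  0.9] [ 0.03  0.11 -0.03] 15.6167
18 18.0 [-0.7 -0.3  1.1] [-0.03  0.18 -0.03] 15.8333
17 16.8 [-0.5  0.   2.6] [-0.02  0.15  0.  ] 16.05
16 15.9 [-1.1 -0.3  1.7] [-0.02  0.07 -0.01] 16.2667
15 15.0 [0.2 0.7 1.3] [ 0.05  0.04 -0.02] 16.4833
14 14.0 [-0.7 -0.3  1.8] [ 0.04  0.24 -0.01] 16.7
```

View pics/g_side.png

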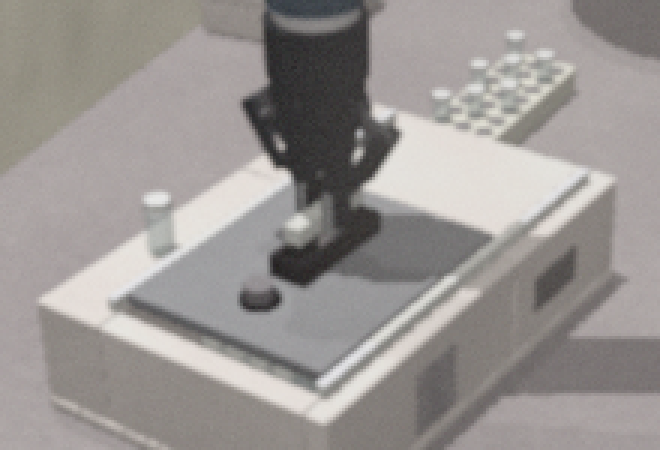

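Both pads are on the bar and it is well centred, with side force under 1 N. I'll grip it and turn in small steps, watching the moment.

```bash
cat > turn.py <<'E'
from h import *
import sys,json
s=status.read_state();m0=s["moment"];f0=s["wrist_force"]
effector.move_gripper(8); s=status.read_state();print(s["grip_width"],s["moment"]-m0,s["wrist_force"]-f0,s["time"])
j0=np.array(s["joints"]);json.dump(list(j0),open("j0.json","w"))
a=0;step=.04;base=None
while a<1.45:
    a+=step; j=j0.copy(); j[6]-=a; arm.goto_joints(list(j))
    M=[];F=[]
    for _ in range(3):
        s=status.read_state();M.append(s["moment"]-m0);F.append(s["wrist_force"]-f0);arm.dwell(.017)
    mz=np.mean(M,0)[2]
    print(round(a,3),round(j0[6]-s["joints"][6],3),"Mz",round(mz,3),np.round(np.mean(F,0),1),np.round(s["position"],1),round(s["time"],2))
    if abs(mz)>.22: step=.015
    if abs(mz)>.33: break
    if np.linalg.norm(np.mean(F,0))>12: print("force");break
E
python3 turn.py
```

```text
12.625427316212837 [ 0.08565282  0.04157566 -0.04337935] [-0.80225776  0.94638803  0.92270166] 16.9667
0.04 0.039 Mz -0.044 [-0.1  0.5  1. ] [564.5  43.6 136.9] 17.25
0.08 0.079 Mz -0.002 [0.1 0.3 0.4] [564.5  43.6 136.9] 17.55
0.12 0.119 Mz -0.036 [0.5 0.6 0.6] [564.6  43.6 136.9] 17.85
0.16 0.159 Mz -0.008 [0.6 0.1 0.9] [564.6  43.6 136.9] 18.15
0.2 0.199 Mz -0.036 [0.2 0.4 1. ] [564.6  43.6 136.9] 18.45
0.24 0.239 Mz -0.015 [1.  0.1 0.3] [564.7  43.6 137. ] 18.75
0.28 0.279 Mz -0.017 [ 1.1 -0.1  0.4] [564.7  43.6 137. ] 19.05
0.32 0.319 Mz -0.027 [ 1.7 -0.3  0.7] [564.7  43.5 137. ] 19.35
0.36 0.359 Mz -0.022 [ 2.  -0.3  0.6] [564.8  43.6 137. ] 19.65
0.4 0.399 Mz 0.003 [2.5 0.  0.6] [564.8  43.5 137. ] 19.95
0.44 0.439 Mz 0.007 [ 2.7 -0.3  1. ] [564.8  43.5 137. ] 20.25
0.48 0.479 Mz -0.04 [ 2.8 -0.8  0.3] [564.8  43.5 137. ] 20.55
0.52 0.519 Mz -0.037 [ 3.3 -0.5  0.5] [564.9  43.5 137. ] 20.85
0.56 0.559 Mz -0.005 [ 4.1 -0.4  1.3] [564.9  43.4 137. ] 21.15
0.6 0.599 Mz -0.029 [ 4.3 -1.   1.2] [564.9  43.5 137. ] 21.45
0.64 0.639 Mz 0.016 [ 4.9 -1.3  0.6] [564.9  43.4 137.1] 21.7
[... 252 characters left out ...]
.95
0.84 0.839 Mz 0.007 [ 5.7 -2.   1. ] [565.   43.2 137.1] 23.25
0.88 0.879 Mz -0.003 [ 5.5 -1.7  1. ] [565.1  43.2 137.1] 23.55
0.92 0.919 Mz -0.019 [ 5.9 -1.9  1. ] [565.1  43.2 137.1] 23.85
0.96 0.959 Mz -0.029 [ 6.1 -1.9  0.5] [565.1  43.2 137.1] 24.15
1.0 0.999 Mz 0.017 [ 6.  -2.4  0.9] [565.1  43.1 137.1] 24.45
1.04 1.039 Mz -0.031 [ 5.8 -2.2  0.7] [565.1  43.1 137.1] 24.75
1.08 1.079 Mz -0.013 [ 6.2 -2.1  1.2] [565.1  43.1 137.1] 25.05
1.12 1.119 Mz 0.029 [ 5.8 -2.2  1.1] [565.1  43.  137.1] 25.35
1.16 1.159 Mz 0.154 [ 5.3 -2.4  1.1] [565.2  43.  137.1] 25.65
1.2 1.198 Mz 0.315 [ 5.1 -2.4  0.6] [565.2  42.9 137.1] 25.95
1.215 1.213 Mz 0.401 [ 5.6 -2.2  0.7] [565.2  42.9 137.1] 26.25
```

The moment rose from about 0 at 1.12 rad to 0.40 N m at 1.215 rad. That slope fits the springy stop, with contact near 1.13 rad. I'll ease back slightly, still against the stop, and slide the hatch in monitored steps.

```bash
cat > slide.py <<'E'
from h import *
import json
j0=np.array(json.load(open("j0.json")));j=j0.copy();j[6]-=1.18;arm.goto_joints(list(j));arm.dwell(.1)
s=status.read_state();p0=s["position"].copy();q=s["ee_rot"];f0=s["wrist_force"];print(p0,f0,s["moment"],s["time"])
a=np.radians(9.75);u=np.array([-np.sin(a),-np.cos(a),0]);v=np.array([np.cos(a),-np.sin(a),0])
d=0
while d<116:
    d+=3 if (d<9 or d>=96) else 8
    arm.movel(list(p0+u*d),rate=40); s=status.read_state();f=s["wrist_force"]-f0
    print(d,round((s["position"]-p0)@u,1),"along",round(f@u,1),"lat",round(f@v,1),"z",round(f[2],1),"Mz",round(s["moment"][2],2),round(s["time"],2))
    if f@u<-11 or abs(f@v)>14: print("stop");break
E
python3 slide.py
```

```text
[565.16337727  42.96013286 137.11296825] [ 5.53170805 -1.61551024  1.67774669] [-0.62572514 -1.15350064  0.23202643] 26.6167
3 1.9 along -2.2 lat -2.3 z 0.8 Mz 0.19 26.87
6 4.9 along -3.6 lat -1.1 z -0.3 Mz 0.14 27.12
9 8.5 along -2.9 lat -1.2 z 0.2 Mz 0.06 27.37
17 17.6 along -0.6 lat -2.1 z 0.3 Mz 0.13 27.72
25 25.4 along -2.3 lat -1.8 z 0.4 Mz 0.1 28.07
33 33.3 along -1.6 lat -1.4 z 1.2 Mz 0.08 28.42
41 41.3 along -1.6 lat -1.7 z -0.1 Mz 0.12 28.77
49 49.4 along -2.6 lat -1.9 z -0.0 Mz 0.08 29.12
57 57.5 along -2.1 lat -3.6 z -0.4 Mz 0.07 29.47
65 65.6 along -1.7 lat -2.4 z 0.2 Mz 0.16 29.82
73 73.7 along -2.0 lat -3.5 z 0.5 Mz 0.07 30.17
81 81.8 along -1.5 lat -4.2 z 1.0 Mz 0.08 30.52
89 89.9 along -1.5 lat -4.3 z -0.2 Mz 0.12 30.87
97 97.9 along -1.2 lat -5.2 z 0.2 Mz 0.04 31.22
100 100.2 along -2.2 lat -6.2 z 0.2 Mz 0.08 31.47
103 103.3 along -3.3 lat -6.4 z -0.1 Mz 0.13 31.72
106 106.6 along -2.7 lat -6.7 z -0.2 Mz 0.11 31.97
109 109.7 along -2.5 lat -7.5 z 0.6 Mz 0.09 32.22
112 110.2 along -5.6 lat -7.3 z -0.0 Mz 0.08 32.47
115 110.3 along -9.2 lat -7.6 z -1.0 Mz 0.05 32.72
118 110.4 along -13.1 lat -7.5 z -0.4 Mz -0.01 32.97
stop
```

The hatch reached its end stop at 110 mm: travel stalled and the force rose. I'll unload, release, retract and look.

```bash
python3 - <<'E'
from h import *
s=status.read_state();p=s["position"].copy();a=np.radians(9.75);u=np.array([-np.sin(a),-np.cos(a),0])
arm.movel(list(p+u*0.8),rate=20);print(status.read_state()["wrist_force"])
effector.move_gripper(20);effector.move_gripper(45)
s=status.read_state();print(s["wrist_force"],s["position"],s["grip_width"])
p=s["position"];arm.movel([p[0],p[1],220],rate=80)
arm.move_ptp([p[0]-5,p[1]+70,350],down(-9.75))
Q=dict(button=116,housing_top=132,handle_grip=150,hatch_edge=114,vial_a=100)
look("wrist","h_w",Q)
cv2.imwrite("pics/h_top.png",viewer.snapshot("top"));cv2.imwrite("pics/h_side.png",viewer.snapshot("side"))
print(status.read_state()["time"],status.read_state()["position"])
E
```

```text
[-0.16277224  5.49019285  1.08629135]
[ 0.15967283 -0.41253042 -0.68387442] [545.9270211  -67.11234096 137.54131026] 44.84522344339595
wrist button [331.9 192.2] 0.84 [557.2  13.8 116. ]
wrist housing_top [332.2 263.1] 0.73 [544.2 -65.2 132. ]
wrist handle_grip [334.4 271.5] 0.6 [545.6 -68.1 150. ]
wrist hatch_edge [336.4 153.9] 0.86 [568.8  54.3 114. ]
wrist vial_a [430.  288.8] 0.8 [ 663. -136.  100.]
wrist vial_a [447.  113.8] 0.71 [695.3  74.6 100. ]
36.6667 [540.83557162   2.74846584 349.70714298]
```

View pics/h_w.png

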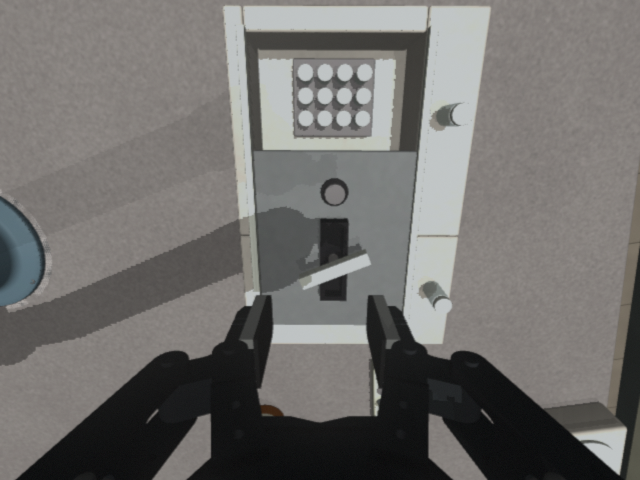

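View pics/h_side.png

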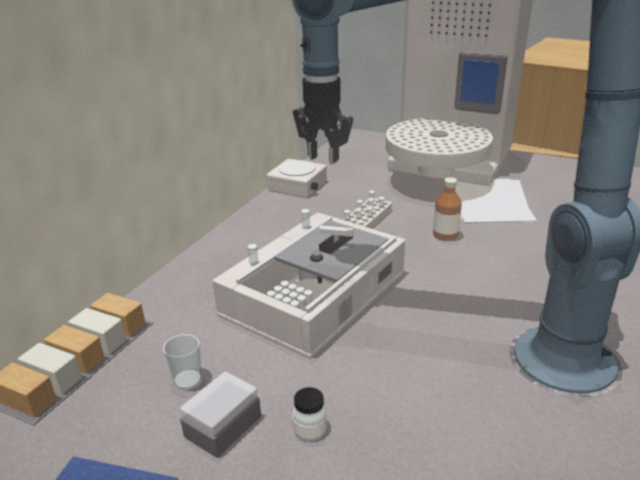

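In the wrist view the hatch is open with the vials inside showing. The handle is out and turned about 67° at (334,270), and both ledge vials stand where they were. The robot is clear, so I'm handing in.

```bash
python3 - <<'E'
from workcell import workorder,status
print(status.read_state()["wrist_force"]);print(workorder.hand_in())
E
```

```text
[-0.67104349  0.30439825 -0.5707909 ]
the job is handed in; nothing more can be done
None
```

The vial store is open and the job is handed in, with no failed checks; the robot's clock read about 37 s.

- **Button:** I pressed it to its bottom with about 5 N. The handle popped out.
- **Handle:** I turned it clockwise until the moment began to rise at about 1.13 rad, which I took as the stop. I went on to 1.215 rad, where the wrist moment was 0.40 N m. Then I eased back to 1.18 rad, still against the stop.
- **Hatch:** I slid it until travel stalled at about 110 mm. The push against the end stop was about 13 N. I then unloaded and let go.

The last pictures show the hatch open, with its edge moved about 111 mm by vision. The handle is out and turned, and the arm is clear with near-zero wrist force. Both ledge vials are within about 6 mm of the first measurement, which is camera scatter. In the side view the other things look unmoved.

- **Side force:** it built up to about 7.5 N during the slide, probably from a small error in my yaw estimate.
- **Handle friction:** the stated 0.10 N m did not show clearly in the moment readings while turning. I identified the stop from the slope of the moment, and the hatch unlatching confirmed it.

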